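# Sight the target collar in the swivel mirror

### The arm

A 6-joint arm with a two-finger parallel gripper is mounted at the origin on the work surface. World frame = base frame: x ahead of the robot, y to its left, z up, the work surface at z = 0. Lengths are in m, angles in degrees, forces in N, time in s.
With the tool pointing down it reaches from about 0.35 to 0.875 m from the base axis. Payload 4.2 kg.
Tool frame: the origin (TCP) lies at the very end of the fingers, on their centre line; the grasp point (between the pads) lies 19 mm behind it; z points along the fingers, y is the direction in which the jaws open and shut (so a half turn about z gives the same grasp; the last joint's range is limited). The gripper opens to 87 mm and grips with 3 to 60 N. Pads are 19 mm wide; open, the fingers measure 117 mm over their backs; the gripper's body (75 mm by 190 mm) begins 51 mm behind the grasp point.
Start: joints at [91.65, 22.042, 0.453, 0, -68.411, -14.817], TCP at [0.142, 0.609, 0.223] pointing down, gripper open.
Joint ranges: [-179.83, 179.83], [-69.29, 118.12], [-61.27, 80.66], [-181.25, 117.63], [-171.15, -9.14], [-177.46, 177.46]. Speed limits (degrees/s): [159.86, 159.86, 180, 180, 180, 180].

### API

Orientations are given as a 3x3 rotation matrix whose columns are the frame's x, y, z axes.
In Python, from station import r, imaging gives the robot as it stands. The module is installed in compiled form; this text tells all that it offers.
- The arm moves only by the tool move_arm, never from a script. Its argument "motion" is one flat list of numbers, 7 for each row, row after row: the shift along the tool's x, y, z in units of 40 mm (1.0 is 40 mm), then the turn, a rotation vector about the tool's x, y, z in units of 5 degrees (1.0 is 5 degrees), then the gripper's target within -1 to 1 (shut at 1, half-way at 0, fully open at -1). In form: [dx, dy, dz, wx, wy, wz, gripper, dx, dy, dz, wx, wy, wz, gripper, ...]. A call has 1 to 20 rows; each row is the pose to reach, as a shift and turn from the pose measured when the call began, along the tool's axes at that moment; what a row does not reach only later rows make up. A row lasts 1/12 s, in which the tool goes at most 41.7 mm and 7.16 degrees, less where a joint would pass 70% of its speed; a pose out of reach is approached as far as the arm can. A call with a gripper value outside its range is refused whole. The fingers move at their own pace and stop on an object; the grip force is fixed at half the most. Time passes only in rows, so rows that repeat a pose let the fingers close. It gives the time, the measured TCP pose, the force and the opening at its end, in the units of the state.
- r.sense(): the state, without advancing time (a new reading comes with each control period).
- imaging.capture(name): name is "side" or "top" or "wrist"; returns the picture (400x640x3 uint8, blue, green, red); there is no depth.
- imaging.camera_params(name): a dict with "intrinsics" (3x3 intrinsics, pixels), "world_from_camera" (4x4, takes a point from camera to world coordinates). Camera axes: x right, y down, z forward; pixel columns grow to the right and rows downward; lengths in m; the calibration is good to about 2 mm. A picture is of the moment at which its call begins: read the wrist's pose just before it. camera_params takes no time and is no camera call; for the wrist camera it gives the pose at the moment of the call.
- r.finish_job(): hands the job in, once; it reports no verdict.
The state is a dict: "time_s": time; "joints": joint angles; "joint_velocities": joint speeds; "effort": joint torques, N m; "tcp_pos": TCP position; "ee_rot": TCP orientation; "wrist_force": force on the tool from outside, world axes, zero at the start; "moment": the same for the moment, N m; "gripper_width": opening from 0.0 (shut) to 1.0 (fully open).
Only numpy, scipy, OpenCV 4.12 (cv2) and the standard library are available. Lean on these libraries where they do the work, as an engineer would, in place of code of your own. Each camera call takes 0.05 s, during which the arm holds its last target.

### The job

Take the bored wooden collar (not the solid disc) out of the tray, thread it onto the pin of the post so that it sits fully down on the shoulder, and let it go. Then grip the tab on top of the sprung mirror and turn it until the little camera on the stand sees the middle of the collar reflected at the mirror's axis, and finish while still gripping the tab and holding the mirror still at that angle. Leave the solid disc and the other tools where they lie.

Things in the scene. Friction and masses are not known exactly. Their poses are not given: they have to be found in the camera images.
- collar: Plain light wooden collar, a cylinder 40 mm in diameter and 36 mm tall with a 14 mm bore right through along its z axis; loose (about 35 g), standing upright in the tray, its underside on the tray floor. Origin: centre of its underside, z up. It is the marker that the camera must see.
- disc: Plain solid light wooden disc, 40 mm in diameter, 36 mm tall, no bore; loose, standing in the tray beside the collar, 75 mm or more away along the tray's y axis, on either side of it. Origin: centre of its underside. Leave it.
- tray: Low open wooden tray, fixed, 150 mm (x) by 220 mm (y), 12 mm high, walls and floor 6 mm thick. Origin: centre of its underside, on the table. Collar and disc stand within 15 mm of its long (y) centre line, one near y +48 mm, one near -48 mm; grasp with the fingers closing along the tray's x.
- post: Fixed post: dark wooden foot 68 mm across, column 26 mm in diameter with a flat shoulder 60 mm above the table, and on it an upright brass pin 9 mm in diameter, tapered over its last 8 mm, tip 106 mm above the table. Origin: on the axis, at table level. The seated collar's underside rests on the shoulder.
- stand: Fixed sighting stand: dark wooden base 12 mm thick, with a round end 100 mm in diameter under the mirror and a bar 60 mm wide running to its y end, where a small black camera (44 x 40 x 36 mm) stands on a pillar, its top at 96 mm. Origin: on the mirror's vertical axis, at table level; y axis: from the mirror's axis to the camera; z up.
- lens (a point): Centre of the camera's lens, 158 mm along y of the stand from the mirror's axis and 78 mm above the table. The camera looks level along -y of the stand, straight at the mirror's axis.
- tab (a point): Grip point on the mirror's axis, 130 mm above the table: middle of an upright brass tab on top of the mirror, 12 mm thick (x), 32 mm long (y), from 110 to 150 mm above the table. x axis: normal of the reflecting face; y: level, in the mirror's plane; z up. Pinch with the fingers closing along x.
- mirror (a joint): Turn of the mirror about its vertical axis, 0 to 1.4 rad, anticlockwise from above. At 0 its face looks straight at the camera (normal along the stand's y); a light spring (0.05 N m per rad) returns it to 0 when let go. The camera's line of sight leaves the mirror turned by twice this value, anticlockwise, from the direction to the camera. Mirror: 64 mm wide, its face in the axis plane.
- sightline (a point): Point on the mirror's axis at lens height, 78 mm up. x axis: the direction in which the camera sees by way of the mirror, shown by the brass pointer under the mirror (70 mm long, 15 mm above the table, geared to turn twice as far as the mirror). When the collar's middle lies straight along x, the camera sees it at the mirror's axis.
- baren: Bystander: round baren 128 mm across and 41 mm high with a bamboo-leaf cover and arched grip. Origin: centre of its underside.
- pebble: Bystander: soapstone pebble 52 mm across, 25 mm high. Origin: centre of its underside.
- canister: Bystander: squat dull tin canister 84 mm across, 65 mm high. Origin: centre of its underside.
- brush: Bystander: hand brush lying on the table. Origin: under it, on the table.
- mallet: Bystander: mallet lying on the table. Origin: under it, on the table.

How it is judged:
By the outcome, as a careful person would: the job done as asked, in the order asked, and still so for the second after the job is handed in, while the arm keeps its last pose, push and grip.
It also fails if it takes over 58 s, if anything falls off the work surface, if the arm or the gripper's body presses on something with over 40 N, if the wrist force passes 120 N, or if a joint passes its speed limit or range.

## Working session

There is one attempt and no reset: what is moved stays moved. The work goes in short steps, Python scripts to look and compute and a tool call to move; the robot and the scene stay as the last step left them, time stands still between calls to the robot, and variables do not carry over. Pictures are saved under pics/ and viewed, and the job is handed in when it is done.

Besides the shell and the picture viewer there is one more tool, called after "Emit:" as a command line: name --argument value ..., lists and objects as JSON in quotes. move_arm: Moves the arm, as the interface text tells. Its arguments: {"type":"object","properties":{"motion":{"type":"array","items":{"type":"number"}}},"required":["motion"]}

```bash
mkdir -p pics; ls; python3 - <<'E'
from station import r, imaging
import cv2
print(r.sense())
for n in ("side","top","wrist"):
    p=imaging.camera_params(n);print(n,p)
    cv2.imwrite(f"pics/a_{n}.png",imaging.capture(n))
E
```

```text
pics
{'time_s': 0.0, 'joints': array([ 9.16498460e+01,  2.20917204e+01,  3.81025858e-01, -2.98738027e-02,
       -6.84108875e+01, -1.48185238e+01]), 'joint_velocities': array([-0.13935025, -0.0116304 ,  0.01983706, -0.02102494, -0.00098844,
       -0.06723488]), 'effort': array([-2.22453828e-04, -3.90665424e+01,  1.87407714e+01,  4.22022477e+00,
        1.09404206e-02, -1.94297018e-04]), 'tcp_pos': array([0.14220533, 0.60799765, 0.22145572]), 'ee_rot': array([[ 9.73659765e-01, -2.28005443e-01, -4.23523506e-04],
       [-2.28005825e-01, -9.73657427e-01, -2.13503826e-03],
       [ 7.44335371e-05,  2.17536667e-03, -9.99997631e-01]]), 'wrist_force': array([ 0.05787442, -0.54150045,  0.54246932]), 'moment': array([0.01162476, 0.0294204 , 0.0112055 ]), 'gripper_width': 1.002626615313816}
side {'intrinsics': array([[488.512946  ,   0.        , 321.52382978],
       [  0.        , 488.512946  , 207.59128222],
       [  0.        ,   0.        ,   1.        ]]), 'world_from_camera': array([[ 0.7820118 , -0.48275448,  0.39421525, -0.00474112],
       [-0.62321744, -0.6133695 ,  0.48515758, -0.
[... 414 characters left out ...]
.01617306,  0.0092648 , -0.08813391],
       [-0.00620458, -0.17992391, -0.98366096,  1.18974275],
       [ 0.        ,  0.        ,  0.        ,  1.        ]])}
wrist {'intrinsics': array([[327.45326622,   0.        , 319.5641884 ],
       [  0.        , 327.45326622, 197.62375725],
       [  0.        ,   0.        ,   1.        ]]), 'world_from_camera': array([[-2.28353906e-01, -9.39320154e-01, -2.55992465e-01,
         2.13036903e-01],
       [-9.73578083e-01,  2.20194968e-01,  6.04970398e-02,
         5.91723640e-01],
       [-4.57835949e-04,  2.63043389e-01, -9.64783896e-01,
         3.83615731e-01],
       [ 0.00000000e+00,  0.00000000e+00,  0.00000000e+00,
         1.00000000e+00]])}
```

View pics/a_side.png

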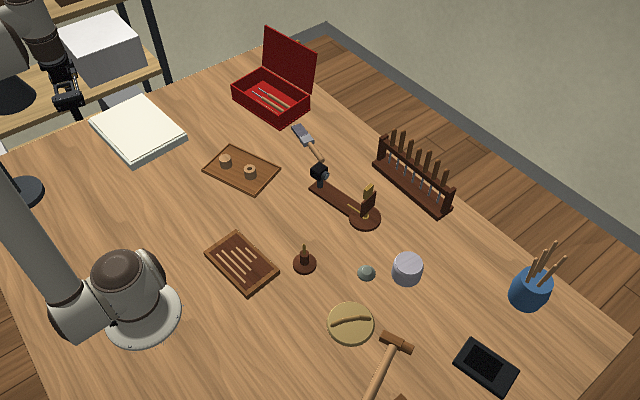

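View pics/a_top.png

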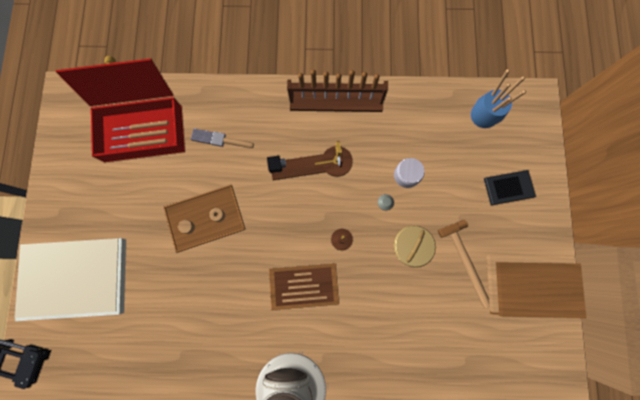

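View pics/a_wrist.png

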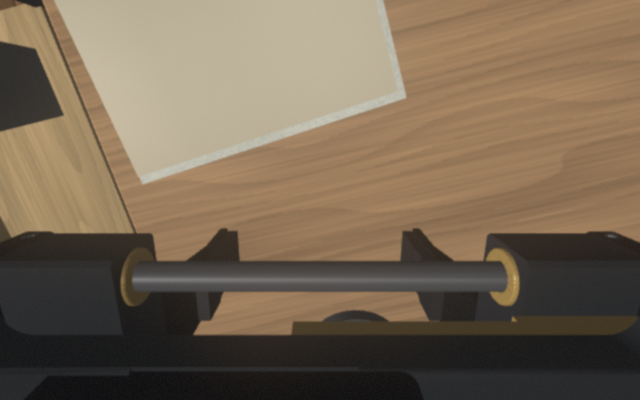

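The side view has the collar near (250,172), disc (225,160), post (305,260), and mirror (365,210). In the top view the collar is at (216,214), disc (185,227), post (342,239), and mirror (338,158). I'll zoom in for the exact features.

```bash
python3 - <<'E'
import cv2
s=cv2.imread("pics/a_side.png");t=cv2.imread("pics/a_top.png")
def crop(im,x,y,w,h,k,n): cv2.imwrite(n,cv2.resize(im[y:y+h,x:x+w],None,fx=k,fy=k,interpolation=cv2.INTER_CUBIC))
crop(s,195,135,200,150,4,"pics/b_side.png")
crop(t,155,135,200,130,4,"pics/b_top.png")
E
```

```text
(no output)
```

View pics/b_side.png

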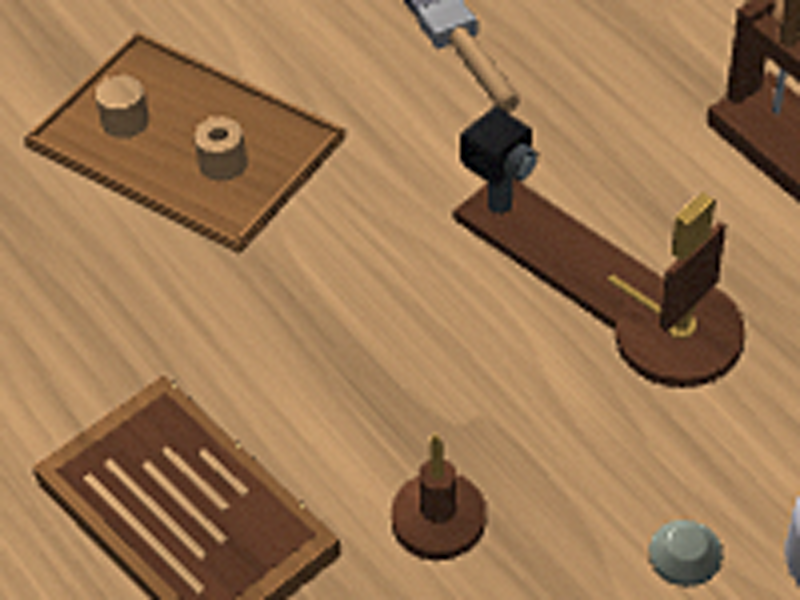

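View pics/b_top.png

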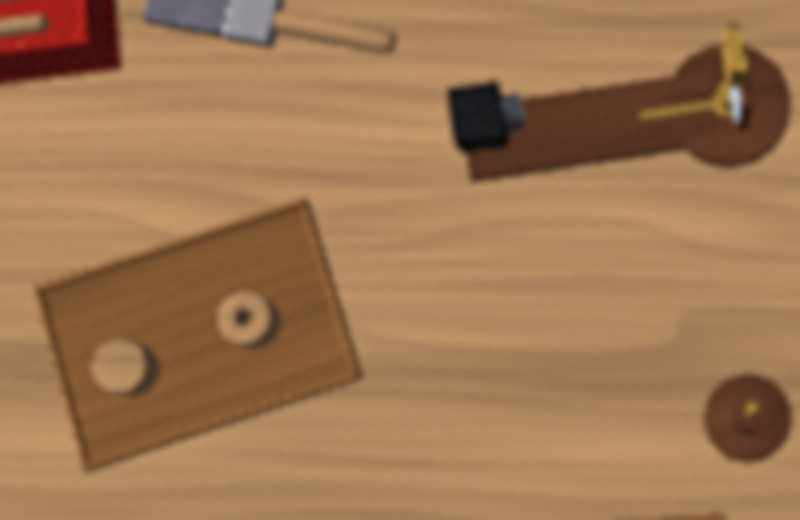

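```bash
cat > h.py <<'E'
import numpy as np
from station import r, imaging
def ray(n,uv,p=None):
    p=p or imaging.camera_params(n);K=p["intrinsics"];T=p["world_from_camera"]
    d=T[:3,:3]@np.linalg.solve(K,[uv[0],uv[1],1.]);return T[:3,3],d/np.linalg.norm(d)
def onz(n,uv,z,p=None):
    c,d=ray(n,uv,p);return c+d*(z-c[2])/d[2]
def tri(obs):
    A=np.zeros((3,3));b=np.zeros(3);R=[]
    for o in obs:
        c,d=ray(*o);P=np.eye(3)-np.outer(d,d);A+=P;b+=P@c;R.append((c,P))
    x=np.linalg.solve(A,b);return x,[np.linalg.norm(P@(x-c))*1e3 for c,P in R]
E
cat > m1.py <<'E'
from h import *
import numpy as np
np.set_printoptions(precision=4,suppress=True)
S=lambda u,v:("side",((u+.5)/4-.5+195,(v+.5)/4-.5+135))
T=lambda u,v:("top",((u+.5)/4-.5+155,(v+.5)/4-.5+135))
for n,a,b in [("collartop",S(219,134),T(243,318)),("disctop",S(121,91),T(121,366)),("pintip",S(434,437),T(752,408)),
 ("foot",S(438,510),T(748,418)),("rot base",S(680,325),T(730,105)),("tabtop",S(696,208),T(733,30)),("lens",S(522,162),T(518,112)),("ptrtip",S(611,278),T(641,116))]:
    print(n,*tri([a,b]))
print([onz(*S(*p),.012)[:2] for p in [(27,142),(137,38),(344,132),(240,248)]])
print([onz(*T(*p),.012)[:2] for p in [(306,201),(38,289),(88,468),(360,377)]])
E
python3 m1.py
```

```text
collartop [0.4963 0.2376 0.0427] [np.float64(0.39744720237671033), np.float64(0.3974472023767466)]
disctop [0.4584 0.3249 0.046 ] [np.float64(0.3449203915736941), np.float64(0.3449203915735947)]
pintip [ 0.43   -0.14    0.1037] [np.float64(0.24936256102561538), np.float64(0.24936256102559956)]
foot [ 0.4299 -0.1414  0.0137] [np.float64(0.14963691330886786), np.float64(0.14963691330885914)]
rot base [ 0.6739 -0.1253  0.0173] [np.float64(0.21232638468438952), np.float64(0.21232638468467305)]
tabtop [ 0.688  -0.1205  0.1416] [np.float64(5.422224342516656), np.float64(5.422224342516741)]
lens [0.6465 0.0334 0.0836] [np.float64(0.521511685933549), np.float64(0.5215116859335069)]
ptrtip [ 0.6646 -0.0557  0.0141] [np.float64(0.03453710249654032), np.float64(0.03453710249641594)]
[array([0.3806, 0.3539]), array([0.517, 0.403]), array([0.5928, 0.2017]), array([0.4551, 0.1501])]
[array([0.5927, 0.2036]), array([0.52  , 0.4063]), array([0.3841, 0.3561]), array([0.4563, 0.1542])]
```

```bash
cat >> h.py <<'E'
from scipy.spatial.transform import Rotation as Ro
np.set_printoptions(precision=4,suppress=True)
def go(p,yaw):
    """yaw: direction (deg) of tool y in world, tool pointing down"""
    s=r.sense();R=s["ee_rot"];a=np.radians(yaw)
    y=np.array([np.cos(a),np.sin(a),0]);z=np.array([0,0,-1.]);Rt=np.c_[np.cross(y,z),y,z]
    print("d",R.T@(np.array(p)-s["tcp_pos"])/.04,"w",np.degrees(Ro.from_matrix(R.T@Rt).as_rotvec())/5)
def st():
    s=r.sense();y=s["ee_rot"][:,1]
    print("t",round(s["time_s"],2),"tcp",s["tcp_pos"],"yaw",np.degrees(np.arctan2(y[1],y[0])),"z",s["ee_rot"][:,2],"F",s["wrist_force"],"M",s["moment"],"g",round(s["gripper_width"],3),"j",s["joints"])
E
python3 -c "
from h import *
go([.496,.238,.15],-159.5)"
```

```text
d [10.7186  6.9918  1.8068] w [ 0.0163 -0.0109 11.2653]
```

Emit:
move_arm --motion '[10.72,6.99,1.8,0.016,-0.011,11.27,-1,10.72,6.99,1.8,0.016,-0.011,11.27,-1,10.72,6.99,1.8,0.016,-0.011,11.27,-1,10.72,6.99,1.8,0.016,-0.011,11.27,-1,10.72,6.99,1.8,0.016,-0.011,11.27,-1,10.72,6.99,1.8,0.016,-0.011,11.27,-1,10.72,6.99,1.8,0.016,-0.011,11.27,-1,10.72,6.99,1.8,0.016,-0.011,11.27,-1,10.72,6.99,1.8,0.016,-0.011,11.27,-1,10.72,6.99,1.8,0.016,-0.011,11.27,-1,10.72,6.99,1.8,0.016,-0.011,11.27,-1,10.72,6.99,1.8,0.016,-0.011,11.27,-1,10.72,6.99,1.8,0.016,-0.011,11.27,-1,10.72,6.99,1.8,0.016,-0.011,11.27,-1,10.72,6.99,1.8,0.016,-0.011,11.27,-1,10.72,6.99,1.8,0.016,-0.011,11.27,-1]'

```text
time_s: 1.48
tcp_pos: [0.4956, 0.2384, 0.1502]
ee_rot: [[0.35, -0.937, -0.0], [-0.937, -0.35, 0.0], [-0.0, 0.0, -1.0]]
wrist_force: [0.1, -0.8, -0.7]
gripper_width: 0.998
```

```bash
python3 -c "
from h import *
import cv2,json
st()
p=imaging.camera_params('wrist');cv2.imwrite('pics/c_wrist.png',imaging.capture('wrist'))
np.savez('pics/c.npz',**p);st()"
```

```text
t 1.48 tcp [0.4956 0.2384 0.1502] yaw -159.51033088454062 z [-0.0003  0.0001 -1.    ] F [ 0.1058 -0.8405 -0.7169] M [ 0.1131 -0.0064 -0.0159] g 0.998 j [ 42.571   18.4997 -16.1166  -0.0159 -55.3927 -22.0724]
t 1.53 tcp [0.4955 0.2388 0.1504] yaw -159.45663685251841 z [ 0.      0.0003 -1.    ] F [0.2958 0.3198 0.816 ] M [0.0828 0.0109 0.0017] g 1.001 j [ 42.6189  18.4807 -16.1111  -0.0114 -55.3959 -22.069 ]
```

View pics/c_wrist.png

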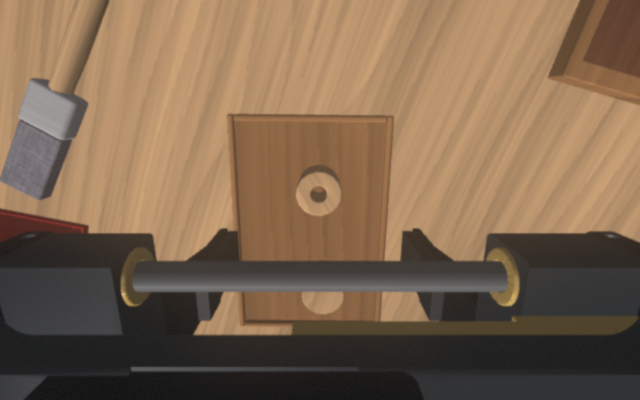

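The wrist view shows the collar's bored top at about (318,194), the disc partly hidden at (322,300), and the tray edges square to the jaws. I'll refine the collar position.

```bash
python3 - <<'E'
from h import *
import cv2
im=cv2.imread('pics/c_wrist.png');p=dict(np.load('pics/c.npz'))
g=cv2.cvtColor(im,cv2.COLOR_BGR2GRAY)
roi=g[160:225,285:350]
_,m=cv2.threshold(roi,0,255,cv2.THRESH_OTSU)
for thr in (150,165,180):
    m=(roi>thr).astype('uint8')
    cs,h=cv2.findContours(m,cv2.RETR_CCOMP,cv2.CHAIN_APPROX_NONE)
    for c,hh in zip(cs,h[0]):
        if len(c)>12:
            (x,y),ax,_=cv2.fitEllipse(c); u=(x+285,y+160)
            print(thr,hh[3],len(c),u,ax,onz('wrist',u,.042,p))
cv2.imwrite('pics/c2.png',cv2.resize(im[155:230,280:355],None,fx=8,fy=8,interpolation=cv2.INTER_CUBIC))
E
```

```text
150 -1 20 (329.3531036376953, 206.16352081298828) (3.2158758640289307, 11.110684394836426) [0.4854 0.2448 0.042 ]
150 -1 91 (310.0448627471924, 203.11097717285156) (16.19170379638672, 33.53370666503906) [0.5019 0.248  0.042 ]
150 -1 25 (308.098596572876, 183.49201202392578) (4.417225360870361, 8.896160125732422) [0.5093 0.2323 0.042 ]
150 -1 83 (327.4170150756836, 188.77753829956055) (12.80351734161377, 33.107154846191406) [0.4924 0.2309 0.042 ]
165 -1 31 (303.5182132720947, 206.25706100463867) (3.574674129486084, 13.701688766479492) [0.5062 0.2526 0.042 ]Traceback (most recent call last):
  File "<stdin>", line 10, in <module>
TypeError: 'NoneType' object is not subscriptable
```

```bash
python3 - <<'E'
from h import *
import cv2
im=cv2.imread('pics/c_wrist.png');p=dict(np.load('pics/c.npz'))
g=cv2.cvtColor(im,cv2.COLOR_BGR2GRAY)
roi=cv2.GaussianBlur(g,(3,3),0)[160:225,285:350]
for thr in (100,115,125,135):
    m=(roi>thr).astype('uint8')
    cs,h=cv2.findContours(m,cv2.RETR_CCOMP,cv2.CHAIN_APPROX_NONE)
    for c,hh in zip(cs,h[0]):
        if len(c)>12:
            (x,y),ax,_=cv2.fitEllipse(c); u=(x+285,y+160)
            print(thr,hh[3],len(c),u,ax,onz('wrist',u,.042,p))
cv2.imwrite('pics/c2.png',cv2.resize(im[155:230,280:355],None,fx=8,fy=8,interpolation=cv2.INTER_CUBIC))
E
```

```text
100 -1 256 (317.0, 192.0) (75.73440551757812, 75.73440551757812) [0.4997 0.2367 0.042 ]
100 0 45 (318.1015510559082, 195.24334335327148) (13.460590362548828, 17.07672882080078) [0.4978 0.239  0.042 ]
100 0 95 (319.250244140625, 178.37973022460938) (28.820003509521484, 37.791751861572266) [0.5021 0.2249 0.042 ]
115 -1 127 (317.9361915588379, 194.3283805847168) (43.72813034057617, 45.89065933227539) [0.4983 0.2383 0.042 ]
115 0 48 (317.9327964782715, 194.5053253173828) (16.52484130859375, 17.829692840576172) [0.4982 0.2385 0.042 ]
125 -1 124 (317.86989974975586, 194.23305892944336) (42.5543327331543, 44.73434066772461) [0.4983 0.2383 0.042 ]
125 0 50 (318.01758575439453, 194.533447265625) (17.40176010131836, 18.47173500061035) [0.4981 0.2385 0.042 ]
135 -1 121 (317.8298034667969, 194.20024871826172) (41.543968200683594, 43.39891052246094) [0.4984 0.2382 0.042 ]
135 0 53 (317.76479721069336, 194.5193328857422) (18.661884307861328, 19.64394760131836) [0.4983 0.2385 0.042 ]
```

View pics/c2.png

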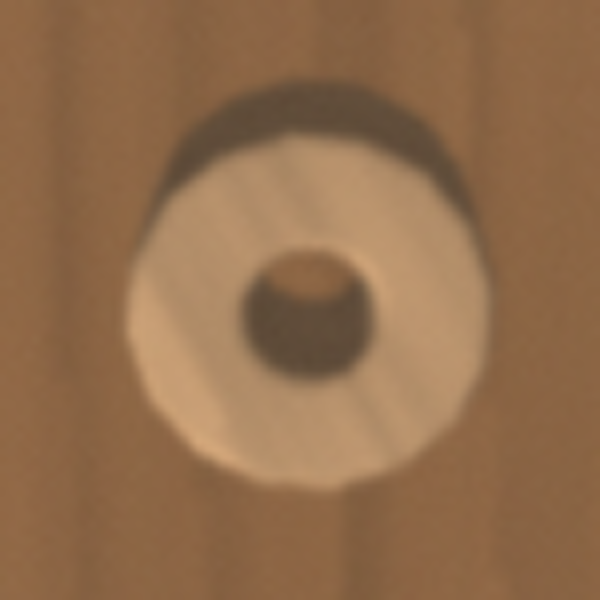

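Collar top centre: wrist gives (0.4983, 0.2383), side/top gives (0.4963, 0.2376, z 0.043). They agree within 2 mm, and the top height matches 42 mm. Descending to grasp.

```bash
python3 -c "
from h import *
go([.4976,.238,.013],-159.5)"
```

```text
d [ 0.039  -0.0414  3.4353] w [-0.0016  0.0027  0.0087]
```

Emit:
move_arm --motion '[0.04,-0.04,0.9,0,0,0,-1,0.04,-0.04,1.8,0,0,0,-1,0.04,-0.04,2.6,0,0,0,-1,0.04,-0.04,3.2,0,0,0,-1,0.04,-0.04,3.43,0,0,0,-1,0.04,-0.04,3.43,0,0,0,-1,0.04,-0.04,3.43,0,0,0,1,0.04,-0.04,3.43,0,0,0,1,0.04,-0.04,3.43,0,0,0,1,0.04,-0.04,3.43,0,0,0,1,0.04,-0.04,3.43,0,0,0,1,0.04,-0.04,3.43,0,0,0,1,0.04,-0.04,3.43,0,0,0,1,0.04,-0.04,3.43,0,0,0,1]'

```text
time_s: 2.7
tcp_pos: [0.4976, 0.2379, 0.0134]
ee_rot: [[0.351, -0.936, 0.0], [-0.936, -0.351, 0.0], [-0.0, -0.0, -1.0]]
wrist_force: [0.2, -0.5, -0.8]
gripper_width: 0.477
```

```bash
python3 -c "
from h import *
st()"
```

```text
t 2.7 tcp [0.4976 0.2379 0.0134] yaw -159.46257203092512 z [ 0.0002  0.0004 -1.    ] F [ 0.1915 -0.5372 -0.8362] M [ 0.0849 -0.0115  0.0078] g 0.477 j [ 42.3862  28.8271 -23.9     -0.0148 -37.2496 -21.837 ]
```

```bash
python3 -c "
from h import *
go([.430,-.1405,.205],-200)"
```

```text
d [ 8.2639  4.9002 -4.7951] w [-0.0023  0.0045  8.1075]
```

Emit:
move_arm --motion '[0,0,0,0,0,0,1,0,0,0,0,0,0,1,0,0,-1,0,0,0,1,0,0,-2,0,0,0,1,0,0,-3,0,0,0,1,8.26,4.9,-4.8,0,0,8.11,1,8.26,4.9,-4.8,0,0,8.11,1,8.26,4.9,-4.8,0,0,8.11,1,8.26,4.9,-4.8,0,0,8.11,1,8.26,4.9,-4.8,0,0,8.11,1,8.26,4.9,-4.8,0,0,8.11,1,8.26,4.9,-4.8,0,0,8.11,1,8.26,4.9,-4.8,0,0,8.11,1,8.26,4.9,-4.8,0,0,8.11,1,8.26,4.9,-4.8,0,0,8.11,1,8.26,4.9,-4.8,0,0,8.11,1,8.26,4.9,-4.8,0,0,8.11,1,8.26,4.9,-4.8,0,0,8.11,1,8.26,4.9,-4.8,0,0,8.11,1]'

```text
time_s: 4.28
tcp_pos: [0.4299, -0.1395, 0.2048]
ee_rot: [[-0.341, -0.94, -0.0], [-0.94, 0.341, 0.001], [-0.0, 0.001, -1.0]]
wrist_force: [-0.7, 0.4, 0.1]
gripper_width: 0.448
```

```bash
python3 -c "
from h import *
import cv2
st()
p=imaging.camera_params('wrist');im=imaging.capture('wrist');cv2.imwrite('pics/d_wrist.png',im)
cv2.imwrite('pics/d2.png',cv2.resize(im[140:290,220:420],None,fx=4,fy=4,interpolation=cv2.INTER_CUBIC))
np.savez('pics/d.npz',**p);st()"
```

```text
t 4.28 tcp [ 0.4299 -0.1395  0.2048] yaw 160.0612967430643 z [-0.0005  0.0006 -1.    ] F [-0.703   0.3679  0.1425] M [ 0.0976 -0.1198  0.0054] g 0.448 j [  2.6987   5.8867 -24.1507  -0.0419 -59.9894 -22.6164]
t 4.33 tcp [ 0.43   -0.1394  0.2049] yaw 160.0888337742607 z [-0.0005  0.0005 -1.    ] F [ 0.5952  0.565  -0.2527] M [ 0.1326 -0.0733 -0.0684] g 0.449 j [  2.7164   5.8878 -24.1448  -0.0365 -59.9928 -22.6093]
```

View pics/d2.png

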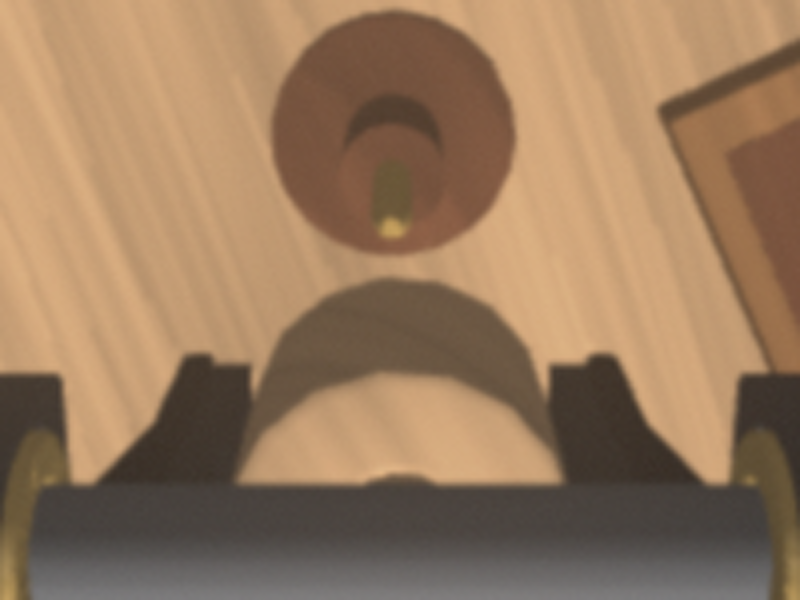

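View pics/d_wrist.png

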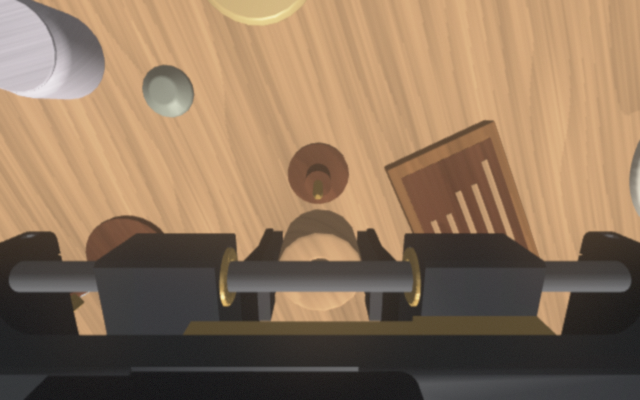

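The pin tip shows at about (317.4,196.6). The held collar is upright between the fingers, with its near bottom edge at row ~209 and its near top edge at row ~233. I'll measure the collar and pin offsets in the tool frame.

```bash
python3 - <<'E'
from h import *
p=dict(np.load('pics/d.npz'))
s=r.sense();R=s["ee_rot"];t=np.array([.43,-.1395,.2048])
f=lambda x,y:(220+(x+.5)/4-.5,140+(y+.5)/4-.5)
L=lambda w:R.T@(w-t)*1e3
zt=.2048-.0074+.036; zb=zt-.036
for n,uv,z in [("toprim front",f(395,372),zt),("bot front",f(398,277),zb),("top left chord",f(235,484),zt),("top right",f(565,484),zt),("bore edge top?",f(400,473),zt),("pin tip",f(391,228),.105),
  ("shoulder left",f(342,165),.06),("shoulder right",f(443,165),.06),("foot c",f(394,132),.012)]:
    w=onz('wrist',uv,z,p);print(n,w,"tool mm",L(w))
E
```

```text
toprim front [ 0.4246 -0.1581  0.2334] tool mm [ 19.357   -1.249  -28.6073]
bot front [ 0.4245 -0.1576  0.1974] tool mm [18.9231 -0.965   7.393 ]
top left chord [ 0.4459 -0.1517  0.2334] tool mm [  6.0179 -19.1291 -28.6139]
top right [ 0.4113 -0.1391  0.2334] tool mm [  5.9716  17.7014 -28.591 ]
bore edge top? [ 0.4282 -0.1467  0.2334] tool mm [  7.3364  -0.7146 -28.6029]
pin tip [ 0.4321 -0.1409  0.105 ] tool mm [ 0.6367 -2.5463 99.7982]
shoulder left [ 0.4422 -0.1482  0.06  ] tool mm [  4.04   -14.5634 144.7896]
shoulder right [ 0.4195 -0.1399  0.06  ] tool mm [  4.0144   9.6394 144.8047]
foot c [ 0.4312 -0.1427  0.012 ] tool mm [  2.6914  -2.3031 192.7977]
```

Relative to the collar, the pin is at about +1.4 mm in tool x and -1.7 mm in tool y, with camera bias cancelled. The side/top pin estimate agrees within 1.5 mm, against 2.5 mm clearance. I'll move above the tip at the mean of the two and check.

```bash
python3 -c "
from h import *
go([.4305,-.1412,.119],160)"
```

```text
d [ 0.0388 -0.0278  2.1465] w [0.0071 0.0039 0.0178]
```

Emit:
move_arm --motion '[0.039,-0.028,0.6,0,0,0,1,0.039,-0.028,1.2,0,0,0,1,0.039,-0.028,1.7,0,0,0,1,0.039,-0.028,2.0,0,0,0,1,0.039,-0.028,2.15,0,0,0,1,0.039,-0.028,2.15,0,0,0,1,0.039,-0.028,2.15,0,0,0,1]'

```text
time_s: 4.92
tcp_pos: [0.4311, -0.1408, 0.1192]
ee_rot: [[-0.339, -0.941, -0.0], [-0.941, 0.339, 0.0], [-0.0, 0.0, -1.0]]
wrist_force: [0.3, 0.8, -0.3]
gripper_width: 0.454
```

```bash
python3 -c "
from h import *
import cv2
st()
a=imaging.capture('side');b=imaging.capture('top');c=imaging.capture('wrist')
f=lambda im,x,y:cv2.resize(im[y:y+75,x:x+60],None,fx=6,fy=6,interpolation=cv2.INTER_CUBIC)
cv2.imwrite('pics/e.png',np.hstack([f(a,275,210),f(b,312,195)]));cv2.imwrite('pics/e_w.png',cv2.resize(c[150:300,220:420],None,fx=4,fy=4))
st()"
```

```text
t 4.92 tcp [ 0.4311 -0.1408  0.1192] yaw 160.16625879456342 z [-0.0001  0.0002 -1.    ] F [ 0.3363  0.7805 -0.2868] M [ 0.1224 -0.0555  0.0582] g 0.454 j [  2.5343  11.8636 -31.1575  -0.0178 -46.9861 -22.3559]
t 5.07 tcp [ 0.4314 -0.1411  0.1198] yaw 160.11653877731317 z [ 0.0019  0.0005 -1.    ] F [-0.6543  0.7885 -1.1042] M [ 0.0871 -0.1295  0.0262] g 0.45 j [  2.4919  11.7896 -31.1258  -0.0308 -46.9766 -22.3544]
```

View pics/e.png

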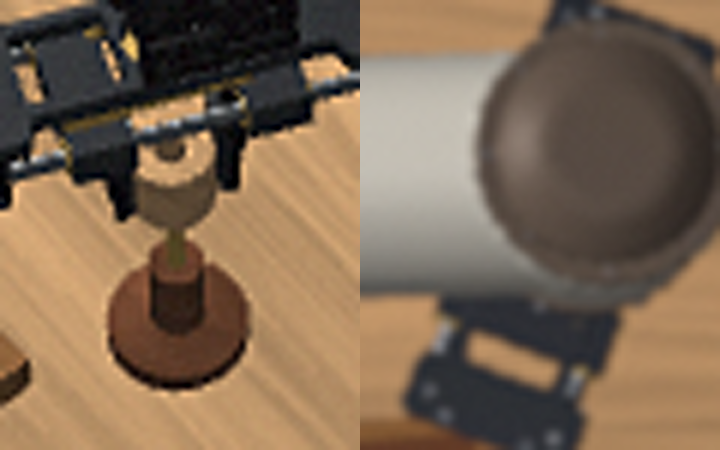

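View pics/e_w.png

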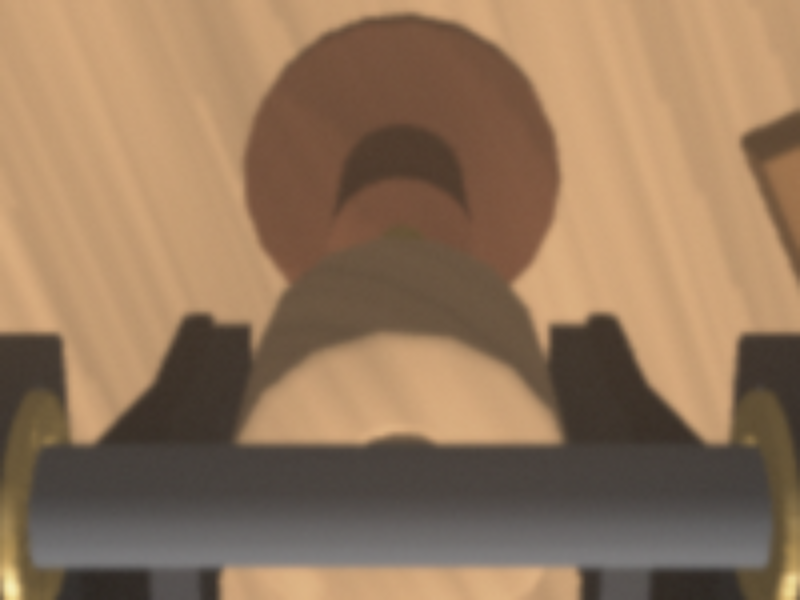

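The pin sits centred under the collar in both views (side columns 175 vs 176; wrist crop 398 vs 400). I'll lower it slowly with force checks.

```bash
python3 -c "
from h import *
go([.4308,-.1412,.094],160)"
```

```text
d [0.0091 0.0137 0.6462] w [-0.0182  0.0124  0.0233]
```

Emit:
move_arm --motion '[0.01,0.01,0.1,0,0,0.02,1,0.01,0.01,0.2,0,0,0.02,1,0.01,0.01,0.3,0,0,0.02,1,0.01,0.01,0.4,0,0,0.02,1,0.01,0.01,0.5,0,0,0.02,1,0.01,0.01,0.6,0,0,0.02,1,0.01,0.01,0.65,0,0,0.02,1,0.01,0.01,0.65,0,0,0.02,1,0.01,0.01,0.65,0,0,0.02,1]'

```text
time_s: 5.82
tcp_pos: [0.4309, -0.1413, 0.0937]
ee_rot: [[-0.342, -0.94, 0.001], [-0.94, 0.342, 0.0], [-0.001, -0.001, -1.0]]
wrist_force: [-0.2, -0.1, -1.2]
gripper_width: 0.449
```

```bash
python3 -c "
from h import *
st();go([.4310,-.1412,.0685],160)"
```

```text
t 5.82 tcp [ 0.4309 -0.1413  0.0937] yaw 160.02360764515603 z [ 0.0015  0.0004 -1.    ] F [-0.1782 -0.0977 -1.1789] M [ 0.0838 -0.0358  0.0363] g 0.449 j [  2.4622  13.9792 -33.0386  -0.0241 -42.8963 -22.4209]
d [-0.0033 -0.0001  0.6297] w [-0.0146  0.0096  0.0047]
```

No contact force, and the bottom at 0.086 is already well below the tip. Continuing down to the shoulder.

Emit:
move_arm --motion '[0,0,0.15,0,0,0,1,0,0,0.3,0,0,0,1,0,0,0.45,0,0,0,1,0,0,0.55,0,0,0,1,0,0,0.62,0,0,0,1,0,0,0.66,0,0,0,1,0,0,0.68,0,0,0,1,0,0,0.68,0,0,0,1]'

```text
time_s: 6.48
tcp_pos: [0.4305, -0.1413, 0.0673]
ee_rot: [[-0.341, -0.94, 0.0], [-0.94, 0.341, 0.0], [-0.0, -0.0, -1.0]]
wrist_force: [-4.0, 1.3, 8.5]
gripper_width: 0.45
```

```bash
python3 -c "
from h import *
import cv2
st()
a=imaging.capture('side');b=imaging.capture('wrist')
f=lambda im,x,y:cv2.resize(im[y:y+75,x:x+60],None,fx=6,fy=6,interpolation=cv2.INTER_CUBIC)
cv2.imwrite('pics/f.png',np.hstack([f(a,275,210),cv2.resize(b[140:290,260:380],(360,450))]))"
```

```text
t 6.48 tcp [ 0.4305 -0.1413  0.0673] yaw 160.05047336080773 z [ 0.0002  0.     -1.    ] F [-3.9754  1.3249  8.4688] M [ 0.4707  0.9525 -0.0142] g 0.45 j [  2.4761  16.4194 -34.7836  -0.0034 -38.7841 -22.423 ]
```

View pics/f.png

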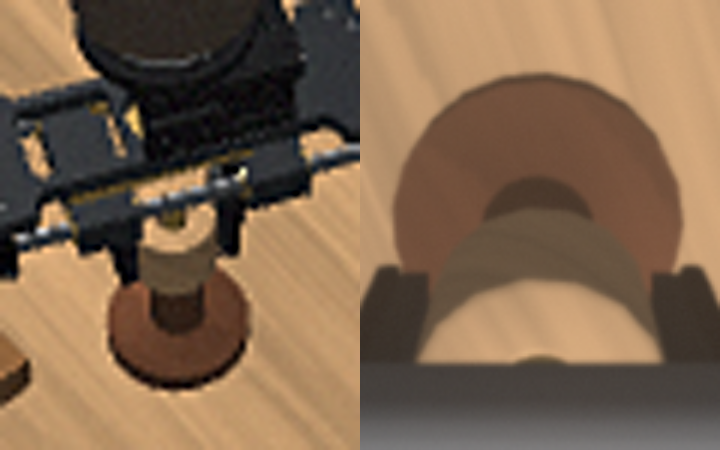

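Contact at TCP z 0.0673 (expected seated 0.0674) with 8.5 N upward, and the pin shows through the bore. Seated; now open and rise.

Emit:
move_arm --motion '[0,0,-0.02,0,0,0,-1,0,0,-0.02,0,0,0,-1,0,0,-0.02,0,0,0,-1,0,0,-0.02,0,0,0,-1,0,0,-0.02,0,0,0,-1,0,0,-0.02,0,0,0,-1,0,0,-0.3,0,0,0,-1,0,0,-0.8,0,0,0,-1,0,0,-1.6,0,0,0,-1,0,0,-2.5,0,0,0,-1,0,0,-3.4,0,0,0,-1,0,0,-3.4,0,0,0,-1,0,0,-3.4,0,0,0,-1]'

```text
time_s: 7.67
tcp_pos: [0.4317, -0.1413, 0.2053]
ee_rot: [[-0.341, -0.94, 0.006], [-0.94, 0.341, 0.0], [-0.003, -0.006, -1.0]]
wrist_force: [-0.6, 1.3, -0.8]
gripper_width: 1.0
```

```bash
python3 -c "
from h import *
import cv2
st()
p=imaging.camera_params('wrist');b=imaging.capture('wrist');a=imaging.capture('side');np.savez('pics/g.npz',**p)
cv2.imwrite('pics/g_wrist.png',b);cv2.imwrite('pics/g_side.png',a)
f=lambda im,x,y:cv2.resize(im[y:y+75,x:x+60],None,fx=6,fy=6,interpolation=cv2.INTER_CUBIC)
cv2.imwrite('pics/g.png',np.hstack([f(a,275,210),cv2.resize(b[140:290,260:380],(360,450))]))"
```

```text
t 7.67 tcp [ 0.4317 -0.1413  0.2053] yaw 160.03762737380913 z [ 0.0062  0.0004 -1.    ] F [-0.5962  1.3456 -0.8092] M [ 0.157  -0.0266  0.0291] g 1.0 j [  2.4686   5.8856 -24.0829  -0.0095 -59.6738 -22.4258]
```

View pics/g.png

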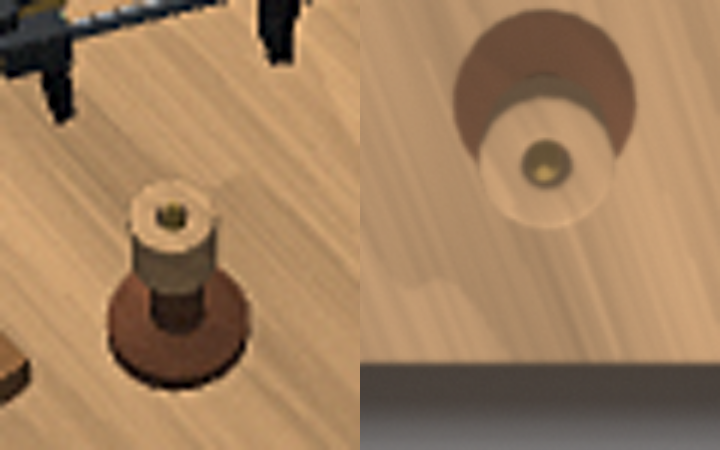

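The collar sits flat on the shoulder with the pin in the bore. Next, look down on the mirror.

```bash
python3 -c "
from h import *
p=dict(np.load('pics/g.npz'))
print(onz('wrist',(322.3,194),.096,p), onz('side',(275+172.5/6-.5,210+217.5/6-.5),.096))
print(tri([('wrist',(322.3,194),p),('side',(275+172.5/6-.5,210+217.5/6-.5))]))
go([.674,-.125,.25],98.5)"
```

```text
[ 0.4308 -0.141   0.096 ] [ 0.4294 -0.1407  0.096 ]
(array([ 0.4306, -0.1401,  0.094 ]), [np.float64(0.6223163554886434), np.float64(0.6223163554887404)])
d [-2.4681 -5.5997 -1.1919] w [ 0.0123 -0.0022 12.3037]
```

Emit:
move_arm --motion '[-2.47,-5.6,-1.19,0,0,12.3,-1,-2.47,-5.6,-1.19,0,0,12.3,-1,-2.47,-5.6,-1.19,0,0,12.3,-1,-2.47,-5.6,-1.19,0,0,12.3,-1,-2.47,-5.6,-1.19,0,0,12.3,-1,-2.47,-5.6,-1.19,0,0,12.3,-1,-2.47,-5.6,-1.19,0,0,12.3,-1,-2.47,-5.6,-1.19,0,0,12.3,-1,-2.47,-5.6,-1.19,0,0,12.3,-1,-2.47,-5.6,-1.19,0,0,12.3,-1,-2.47,-5.6,-1.19,0,0,12.3,-1,-2.47,-5.6,-1.19,0,0,12.3,-1]'

```text
time_s: 8.77
tcp_pos: [0.6736, -0.1249, 0.2487]
ee_rot: [[-0.989, -0.15, -0.003], [-0.15, 0.989, 0.001], [0.003, 0.001, -1.0]]
wrist_force: [-0.4, 0.7, 0.1]
gripper_width: 1.005
```

```bash
python3 -c "
from h import *
import cv2
st()
p=imaging.camera_params('wrist');b=imaging.capture('wrist');np.savez('pics/i.npz',**p)
cv2.imwrite('pics/i_wrist.png',b)
cv2.imwrite('pics/i2.png',cv2.resize(b[110:250,180:460],None,fx=2.8,fy=2.8,interpolation=cv2.INTER_CUBIC))"
```

```text
t 8.77 tcp [ 0.6736 -0.1249  0.2487] yaw 98.61719793205454 z [-0.003   0.0006 -1.    ] F [-0.3928  0.7321  0.1156] M [ 0.0479 -0.1387 -0.003 ] g 1.005 j [  2.9622  27.3202  12.5912  -0.0471 -75.4396 -84.333 ]
```

View pics/i_wrist.png

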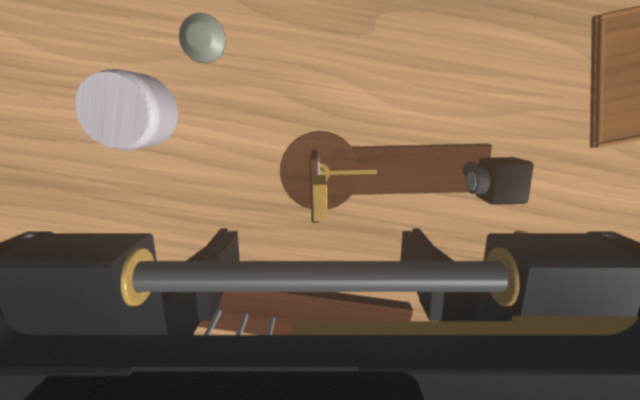

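View pics/i2.png

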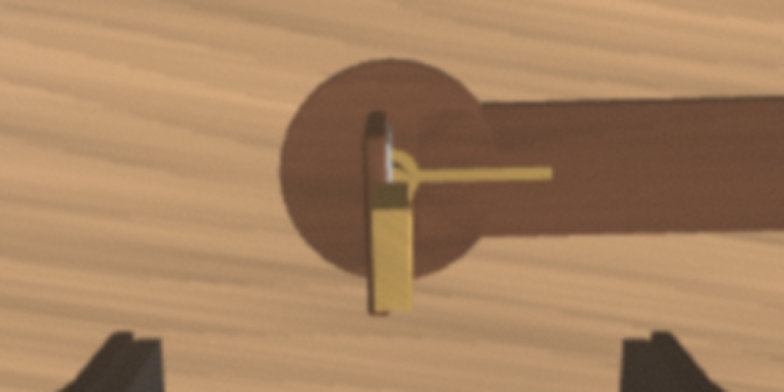

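The tab's top face is centred at about (320,203) in the full picture. The round base centre is near (319,170), the pointer tip near (377,172), and the bar runs to the right. I'll measure these.

```bash
cat > m2.py <<'E'
from h import *
import cv2
p=dict(np.load('pics/i.npz'))
k=2.8
f=lambda x,y:(180+(x+.5)/k-.5,110+(y+.5)/k-.5)
W=lambda x,y,z:onz('wrist',f(x,y),z,p)
ang=lambda a,b:np.degrees(np.arctan2(b[1]-a[1],b[0]-a[0]))
for q in [(373,208),(411,207),(412,312),(374,313),(392,260)]: print("tab",W(*q,.15))
print("tab long", ang(W(374,313,.15),W(373,208,.15)),ang(W(412,312,.15),W(411,207,.15)))
im=cv2.imread('pics/i_wrist.png');hsv=cv2.cvtColor(im,cv2.COLOR_BGR2HSV)
g=cv2.cvtColor(im,cv2.COLOR_BGR2GRAY);m=(cv2.GaussianBlur(g,(3,3),0)<115).astype('uint8')
m[:120]=0;m[222:]=0;m[:,:270]=0;m[:,540:]=0
cs,_=cv2.findContours(m,cv2.RETR_EXTERNAL,cv2.CHAIN_APPROX_NONE);c=max(cs,key=cv2.contourArea)[:,0]
ci=c[(c[:,0]<348)&(c[:,1]<205)]
pts=np.array([onz('wrist',q,.012,p)[:2] for q in ci.astype(float)])
A=np.c_[2*pts,np.ones(len(pts))];s=np.linalg.lstsq(A,(pts**2).sum(1),rcond=None)[0];R=np.sqrt(s[2]+s[:2]@s[:2])
res=np.hypot(*(pts-s[:2]).T)-R;print("base circle",s[:2],R,len(pts),res.std())
for lo,hi in ((120,170),(170,222)):
    e=c[(c[:,0]>365)&(c[:,0]<460)&(c[:,1]>lo)&(c[:,1]<hi)]
    w=np.array([onz('wrist',q,.012,p)[:2] for q in e.astype(float)])
    vx,vy,x0,y0=cv2.fitLine(w.astype('float32'),cv2.DIST_HUBER,0,1e-3,1e-3).ravel();print("edge",np.degrees(np.arctan2(vy,vx))%180,x0,y0,len(w))
print("ptr tip",W(552,173,.016),"root",W(420,176,.016),ang(W(420,176,.016),W(552,173,.016)))
E
python3 m2.py
```

```text
tab [ 0.6629 -0.1318  0.15  ]
tab [ 0.661  -0.1209  0.15  ]
tab [ 0.6929 -0.1155  0.15  ]
tab [ 0.6949 -0.1268  0.15  ]
tab [ 0.6777 -0.1239  0.15  ]
tab long -171.18364798395905 -170.56216264666125
base circle [ 0.6728 -0.1294] 0.042720444277430124 183 0.008084082956043846
edge 100.069496 0.62850636 -0.017223714 94
edge 99.64301 0.6879376 -0.0143582495 94
ptr tip [ 0.6662 -0.0545  0.016 ] root [ 0.6761 -0.1113  0.016 ] 99.87508388305288
```

```bash
python3 - <<'E'
from h import *
import cv2
p=dict(np.load('pics/i.npz'))
im=cv2.imread('pics/i_wrist.png');g=cv2.cvtColor(im,cv2.COLOR_BGR2GRAY);m=(cv2.GaussianBlur(g,(3,3),0)<115).astype('uint8')
m[:120]=0;m[222:]=0;m[:,:270]=0;m[:,540:]=0
cs,_=cv2.findContours(m,cv2.RETR_EXTERNAL,cv2.CHAIN_APPROX_NONE);c=max(cs,key=cv2.contourArea)[:,0]
pts=np.array([onz('wrist',q,.012,p)[:2] for q in c.astype(float)])
d=np.hypot(pts[:,0]-.676,pts[:,1]+.124);pts=pts[(abs(d-.05)<.004)&(pts[:,1]<-.11)]
for i in range(3):
    A=np.c_[2*pts,np.ones(len(pts))];s=np.linalg.lstsq(A,(pts**2).sum(1),rcond=None)[0];R=np.sqrt(s[2]+s[:2]@s[:2])
    res=np.hypot(*(pts-s[:2]).T)-R;pts=pts[abs(res)<max(.001,2*res.std())]
print(s[:2],R,len(pts),res.std())
go([.6762,-.124,.116],99.6)
E
```

```text
[ 0.6776 -0.1233] 0.04905859395727861 121 0.0003586209858606955
d [-0.0719  0.0107  3.3288] w [ 0.0114 -0.0231 -0.2015]
```

All axis estimates lie within 2.5 mm: wrist tab, base, and pointer at (0.6777, -0.1236), side/top near (0.675, -0.124). Rest direction is 99.8°. Descend and grip.

Emit:
move_arm --motion '[-0.08,0.015,0.9,0.011,-0.023,-0.2,-1,-0.08,0.015,1.8,0.011,-0.023,-0.2,-1,-0.08,0.015,2.6,0.011,-0.023,-0.2,-1,-0.08,0.015,3.1,0.011,-0.023,-0.2,-1,-0.08,0.015,3.33,0.011,-0.023,-0.2,-1,-0.08,0.015,3.33,0.011,-0.023,-0.2,-1,-0.08,0.015,3.33,0.011,-0.023,-0.2,0.4,-0.08,0.015,3.33,0.011,-0.023,-0.2,0.4,-0.08,0.015,3.33,0.011,-0.023,-0.2,0.4,-0.08,0.015,3.33,0.011,-0.023,-0.2,0.4,-0.08,0.015,3.33,0.011,-0.023,-0.2,0.4,-0.08,0.015,3.33,0.011,-0.023,-0.2,0.4]'

```text
time_s: 9.82
tcp_pos: [0.6768, -0.1238, 0.1167]
ee_rot: [[-0.986, -0.167, 0.001], [-0.167, 0.986, 0.0], [-0.001, -0.0, -1.0]]
wrist_force: [0.1, -0.3, 0.8]
gripper_width: 0.629
```

```bash
python3 -c "
from h import *
import cv2
st()
p=imaging.camera_params('wrist');b=imaging.capture('wrist');np.savez('pics/k.npz',**p)
cv2.imwrite('pics/k_wrist.png',b)"
```

```text
t 9.82 tcp [ 0.6768 -0.1238  0.1167] yaw 99.59540809772797 z [ 0.0013  0.0001 -1.    ] F [ 0.0663 -0.2955  0.8432] M [ 0.0309 -0.168   0.0203] g 0.629 j [  3.0644  32.6466   2.3104  -0.0022 -59.5912 -83.4679]
```

View pics/k_wrist.png

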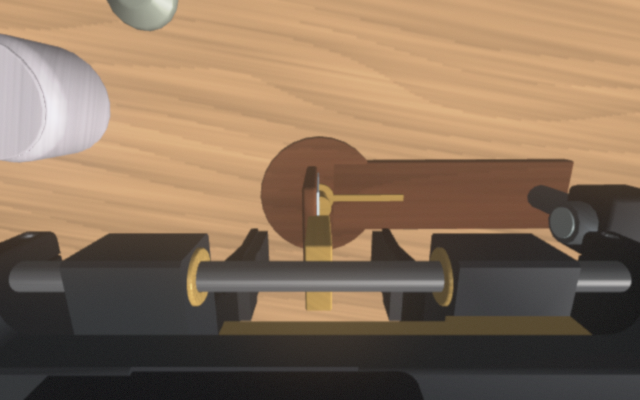

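The tab (columns 305–331) is centred between the pads. Closing.

Emit:
move_arm --motion '[0,0,0,0,0,0,1,0,0,0,0,0,0,1,0,0,0,0,0,0,1,0,0,0,0,0,0,1,0,0,0,0,0,0,1,0,0,0,0,0,0,1,0,0,0,0,0,0,1,0,0,0,0,0,0,1,0,0,0,0,0,0,1]'

```text
time_s: 10.62
tcp_pos: [0.6767, -0.1244, 0.1164]
ee_rot: [[-0.986, -0.167, 0.001], [-0.167, 0.986, -0.001], [-0.001, -0.001, -1.0]]
wrist_force: [0.0, -3.5, -1.0]
gripper_width: 0.133
```

```bash
python3 -c "
from h import *
st();go([.6766,-.1238,.1167],99.6+42)"
```

```text
t 10.62 tcp [ 0.6767 -0.1244  0.1164] yaw 99.59995602150799 z [ 0.0009 -0.0006 -1.    ] F [ 0.0263 -3.5458 -1.0486] M [-0.9276 -0.4252  0.0783] g 0.133 j [  3.0335  32.6766   2.2959   0.0434 -59.568  -83.4555]
d [ 0.0009  0.0144 -0.0072] w [-0.0116  0.0058 -8.4   ]
```

Gripped, opening 11.6 mm against the 12 mm tab. The target mirror turn is about 42°. Turning in steps.

Emit:
move_arm --motion '[0,0,0,0,0,-0.7,1,0,0,0,0,0,-1.6,1,0,0,0,0,0,-2.5,1,0,0,0,0,0,-3.4,1,0,0,0,0,0,-4.3,1,0,0,0,0,0,-5.2,1,0,0,0,0,0,-6.1,1,0,0,0,0,0,-7.0,1,0,0,0,0,0,-7.8,1,0,0,0,0,0,-8.4,1,0,0,0,0,0,-8.4,1,0,0,0,0,0,-8.4,1]'

```text
time_s: 11.62
tcp_pos: [0.6769, -0.1247, 0.1164]
ee_rot: [[-0.623, -0.783, 0.001], [-0.783, 0.623, -0.001], [-0.0, -0.001, -1.0]]
wrist_force: [0.4, -2.9, 0.1]
gripper_width: 0.135
```

```bash
python3 -c "
from h import *
import cv2
st()
p=imaging.camera_params('wrist');b=imaging.capture('wrist');np.savez('pics/l.npz',**p)
cv2.imwrite('pics/l_wrist.png',b)
a=imaging.capture('side');t=imaging.capture('top');cv2.imwrite('pics/l_side.png',a);cv2.imwrite('pics/l_top.png',t)
f=lambda im,x,y:cv2.resize(im[y:y+100,x:x+100],None,fx=4,fy=4,interpolation=cv2.INTER_CUBIC)
cv2.imwrite('pics/l2.png',np.hstack([f(a,300,160),f(t,290,120)]));st()"
```

```text
t 11.62 tcp [ 0.6769 -0.1247  0.1164] yaw 141.49407653760022 z [ 0.0012 -0.0008 -1.    ] F [ 0.3954 -2.8882  0.1176] M [-0.798  -0.4096 -0.055 ] g 0.135 j [  3.013   32.6836   2.3033   0.0579 -59.5535 -41.5483]
t 11.77 tcp [ 0.6769 -0.1246  0.1164] yaw 141.53525730233798 z [ 0.0012 -0.0008 -1.    ] F [ 1.4359 -3.3635 -1.1057] M [-0.8641 -0.4957 -0.0617] g 0.132 j [  3.0179  32.684    2.3018   0.0591 -59.5514 -41.5126]
```

View pics/l_wrist.png

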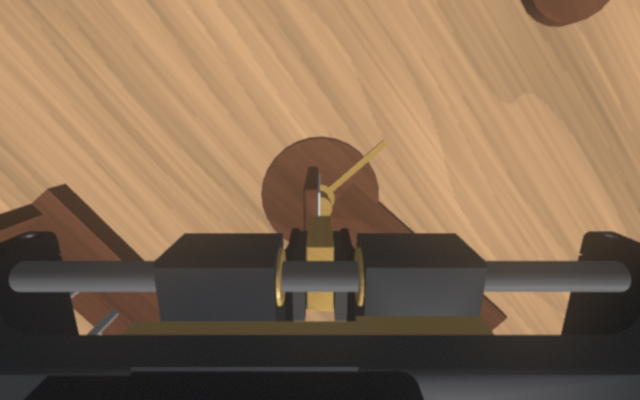

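View pics/l2.png

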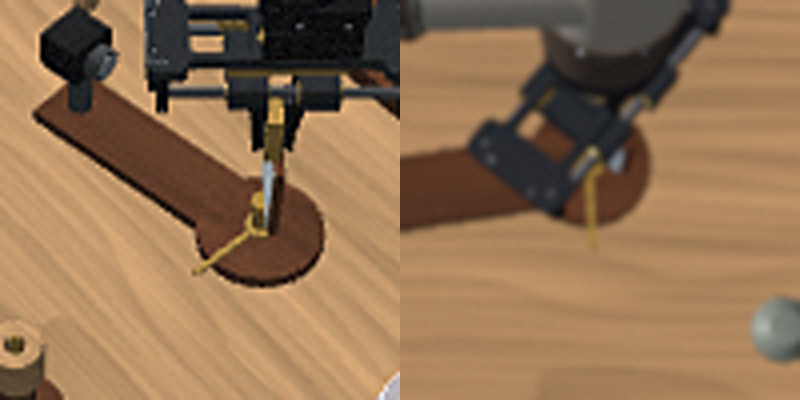

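The pointer now points toward the post (wrist tip about (384,142)). I'll fit its direction in the wrist, side and top views.

```bash
python3 - <<'E'
from h import *
import cv2
P={'wrist':dict(np.load('pics/l.npz')),'side':None,'top':None}
box={'wrist':(336,138,386,188),'side':(347,217,361,229),'top':(335,161,342,183)}
col=np.array([.4303,-.1405])
P0=dict(np.load('pics/k.npz'))
def fit(fn,n,b,p):
    im=cv2.imread(fn);x0,y0,x1,y1=b
    hsv=cv2.cvtColor(im,cv2.COLOR_BGR2HSV)
    m=((hsv[...,0]>=18)&(hsv[...,0]<32)&(hsv[...,1]>115)&(hsv[...,2]>100)).astype('uint8')
    s=np.zeros_like(m);s[y0:y1,x0:x1]=m[y0:y1,x0:x1]
    nn,lab,stt,_=cv2.connectedComponentsWithStats(s)
    i=1+np.argmax(stt[1:,4]);ys,xs=np.where(lab==i)
    w=np.array([onz(n,(x,y),.015,p)[:2] for x,y in zip(xs.astype(float),ys)])
    vx,vy,a,c=cv2.fitLine(w.astype('float32'),cv2.DIST_HUBER,0,1e-4,1e-4).ravel()
    d=np.array([vx,vy]);mean=w.mean(0)
    if d@(mean-[.6765,-.1244])<0:d=-d
    an=np.degrees(np.arctan2(d[1],d[0]))%360
    nrm=np.array([-d[1],d[0]])
    q=np.array([.6765,-.1244])
    print(fn,len(w),"dir",an,"axis off line mm",1e3*nrm@(q-[a,c]),"collar off line mm",1e3*nrm@(col-[a,c]),"far",1e3*np.max((w-q)@d))
for n in P: fit(f'pics/l_{n}.png',n,box[n],P[n])
fit('pics/k_wrist.png','wrist',(340,190,406,206),P0)
fit('pics/a_side.png','side',(347,203,361,213),None)
fit('pics/a_top.png','top',(314,158,330,167),None)
q=np.array([.6765,-.1244]);d=col-q;print("need",np.degrees(np.arctan2(d[1],d[0]))%360)
E
```

```text
pics/l_wrist.png 397 dir 183.31982 axis off line mm 0.4447865786049913 collar off line mm 2.260430462882353 far 68.0769577170222
pics/l_side.png 24 dir 182.70084 axis off line mm 0.8773467834326052 collar off line mm 5.358266868576666 far 68.74350440181975
pics/l_top.png 43 dir 181.9724 axis off line mm -0.1898152567174976 collar off line mm 7.426912983486377 far 66.86097439140835
pics/k_wrist.png 374 dir 99.812744 axis off line mm 1.5419431440319609 collar off line mm 246.88393818797724 far 69.68285014247945
pics/a_side.png 25 dir 99.45111 axis off line mm -0.8362505808252628 collar off line mm 244.66555213981678 far 70.47495859902412
pics/a_top.png 29 dir 100.22865 axis off line mm 0.7505718252462351 collar off line mm 245.89667299101768 far 66.42761356061474
need 183.74147231088023
```

The wrist fit gives 183.3° against the needed 183.74°. The side/top fits are coarse, being only short lines. As a check in one image, I'll use the visible part of the post's foot in the same wrist picture.

```bash
python3 - <<'E'
from h import *
import cv2
from scipy.optimize import least_squares
p=dict(np.load('pics/l.npz'));im=cv2.imread('pics/l_wrist.png')
g=cv2.GaussianBlur(cv2.cvtColor(im,cv2.COLOR_BGR2GRAY),(3,3),0)
m=np.zeros_like(g);m[0:40,500:640]=(g[0:40,500:640]<110)
cs,_=cv2.findContours(m,cv2.RETR_EXTERNAL,cv2.CHAIN_APPROX_NONE);c=max(cs,key=cv2.contourArea)[:,0]
print(c.min(0),c.max(0))
c=c[c[:,1]>1]
for z in (0,.006,.012):
    w=np.array([onz('wrist',q,z,p)[:2] for q in c.astype(float)])
    s=least_squares(lambda v:np.hypot(w[:,0]-v[0],w[:,1]-v[1])-.034,[.43,-.14],loss='soft_l1',f_scale=.001)
    print(z,s.x,s.cost)
# base circle in this view
m=(g<112).astype('uint8');m[:130]=0;m[228:]=0;m[:,:255]=0;m[:,385:]=0
cs,_=cv2.findContours(m,cv2.RETR_EXTERNAL,cv2.CHAIN_APPROX_NONE);c=max(cs,key=cv2.contourArea)[:,0]
w=np.array([onz('wrist',q,.012,p)[:2] for q in c.astype(float)])
d=np.hypot(w[:,0]-.6765,w[:,1]+.1244);w=w[abs(d-.05)<.0035]
s=least_squares(lambda v:np.hypot(w[:,0]-v[0],w[:,1]-v[1])-v[2],[.6765,-.1244,.05],loss='soft_l1',f_scale=.001);print("base",s.x,len(w))
cv2.imwrite('pics/l3.png',cv2.resize(im[0:60,500:640],None,fx=5,fy=5))
E
```

```text
[521   0] [607  26]
0 [ 0.4306 -0.1405] 4.180320893017799e-05
0.006 [ 0.4344 -0.142 ] 3.410605959587777e-05
0.012 [ 0.4381 -0.1434] 2.7410223117167347e-05
base [ 0.6775 -0.1247  0.0487] 219
```

View pics/l3.png

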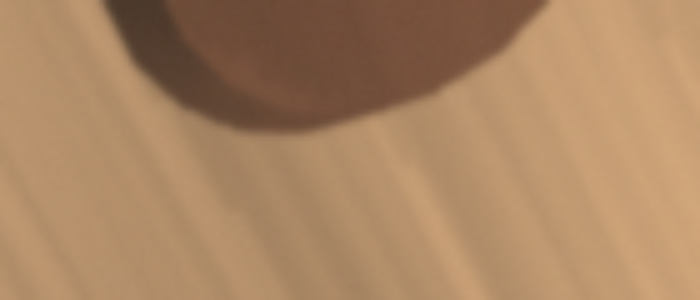

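The same picture gives the post at (0.4306, -0.1405) and the base at (0.6775, -0.1247), so 183.7° is needed. That confirms the target, with the pointer about 0.4° short. A small correction of about 0.2° of mirror.

Emit:
move_arm --motion '[0,0,0,0,0,-0.05,1,0,0,0,0,0,-0.05,1,0,0,0,0,0,-0.05,1,0,0,0,0,0,-0.05,1,0,0,0,0,0,-0.05,1,0,0,0,0,0,-0.05,1]'

```text
time_s: 12.27
tcp_pos: [0.6769, -0.1246, 0.1164]
ee_rot: [[-0.619, -0.786, 0.001], [-0.786, 0.619, -0.001], [-0.0, -0.001, -1.0]]
wrist_force: [1.3, -3.7, -0.2]
gripper_width: 0.134
```

```bash
python3 - <<'E'
from h import *
import cv2
st()
p=imaging.camera_params('wrist');im=imaging.capture('wrist');cv2.imwrite('pics/n_wrist.png',im)
a=imaging.capture('side');cv2.imwrite('pics/n_side.png',a)
cv2.imwrite('pics/n2.png',cv2.resize(a[140:290,200:400],None,fx=4,fy=4,interpolation=cv2.INTER_CUBIC))
hsv=cv2.cvtColor(im,cv2.COLOR_BGR2HSV)
m=((hsv[...,0]>=18)&(hsv[...,0]<32)&(hsv[...,1]>115)&(hsv[...,2]>100))
ys,xs=np.where(m[138:188,336:386]);ys=ys+138;xs=xs+336
for z in (.013,.015,.017):
    w=np.array([onz('wrist',(x,y),z,p)[:2] for x,y in zip(xs.astype(float),ys)])
    v=cv2.fitLine(w.astype('float32'),cv2.DIST_HUBER,0,1e-4,1e-4).ravel()
    print(z,len(w),np.degrees(np.arctan2(v[1],v[0]))%180+180)
st()
E
```

```text
t 12.27 tcp [ 0.6769 -0.1246  0.1164] yaw 141.77810190416739 z [ 0.0012 -0.0008 -1.    ] F [ 1.2631 -3.6987 -0.2127] M [-0.7637 -0.4205 -0.0619] g 0.134 j [  3.0157  32.6831   2.3009   0.0599 -59.5491 -41.2679]
0.013 396 183.83989
0.015 396 183.83977
0.017 396 183.83986
t 12.37 tcp [ 0.6769 -0.1247  0.1164] yaw 141.78061972875602 z [ 0.0012 -0.0009 -1.    ] F [ 1.9127 -3.7514 -0.8949] M [-0.8062 -0.3717 -0.0509] g 0.133 j [  3.0148  32.6813   2.3013   0.0616 -59.5522 -41.2654]
```

View pics/n2.png

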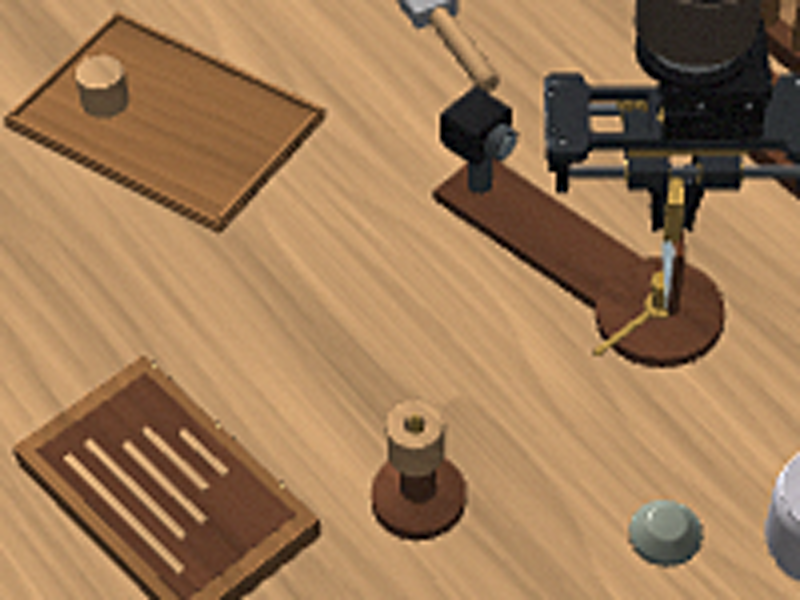

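The pointer now reads 183.84° against about 183.7° needed, roughly 0.6 mm off at the collar. The collar is seated, the disc is untouched, and the grip is steady.

```bash
python3 -c "
from h import *
print(r.finish_job())"
```

```text
the job is handed in; nothing more can be done
None
```

The collar is on the pin, released, and resting on the shoulder. The gripper holds the mirror tab at about 42°, and the job was handed in at about 12.4 s.

- **Collar seating:** it met the shoulder at tool height 0.0673 m, against 0.0674 m expected, with about 8.5 N. After release, the side and wrist views showed it flat with the pin in its bore.
- **Mirror angle:** the wrist view put the pointer at 183.84°. The direction needed from the mirror axis to the collar was about 183.7°, so it points under 1 mm off the collar's middle.
- **Grip and surroundings:** the opening was 11.6 mm on the 12 mm tab, and the tool held still over the last readings. A steady side force of about 4 N stayed on the tab. The last side view shows the disc still in the tray; I did not measure the other tools' positions.
- **Disagreements:** before the final small correction of about 0.3°, the side and top views gave coarser pointer directions of 182.7° and 182.0°. The pointer is only a few pixels long there, so I relied on the wrist view. Estimates of the mirror axis from the different cameras differed by about 2.5 mm, mostly along the line of sight, where it matters little.

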